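# Load a petri dish into a push-latch tray

### The arm

A 6-joint arm with a two-finger parallel gripper is mounted at the origin on a cart in front of the work surface, level with it; the furniture and walls round the work are solid. World frame = base frame: x ahead of the robot, y to its left, z up, the work surface at z = 0. Lengths are in m, angles in rad, forces in N, time in s.
With the tool pointing down it reaches from about 0.225 to 0.725 m from the base axis. Payload 3.1 kg.
Tool frame: the origin (TCP) lies midway between the tips of the shut fingers; the grasp point (between the pads) lies 19 mm behind it; x points along the fingers, z is the direction in which the jaws open and shut, and the axes are right-handed (so a half turn about x gives the same grasp; the last joint's range is limited). The gripper opens to 85 mm and grips with 20 to 120 N. Pads are 22 mm wide; open, the fingers measure 114 mm over their backs; the gripper's body (76 mm by 85 mm) begins 54 mm behind the grasp point. The pads swing forward as they close: fully open they stand 13 mm farther back than shut.
Start: joints at [1.193, 0.048, 0.099, 1.622, 0, 1.443], TCP at [0.13, 0.509, 0.231] pointing down, gripper open.
Joint ranges: [-2.91, 2.91], [-0.99, 1.94], [-1.21, 1.42], [-2.12, 2.29], [-1.49, 1.47], [-3.14, 3.14]. Speed limits (rad/s): [2.79, 2.79, 3.14, 3.14, 3.14, 3.14].

### API

Orientations are given as a unit quaternion [w, x, y, z].
In Python, from station import bot, kinematics, viewer gives the robot as it stands. Calls block until the motion is done:
- bot.reach(position, orientation): joint-space move of the TCP to a pose.
- bot.move_linear(position, ori=None, v=0.15, until_force=None): straight line of the TCP; ori=None keeps the orientation; v is the mean speed in m/s. With until_force (N) it stops when the force on the tool has changed by that much, and returns True; else False.
- bot.set_joints(angles): joint-space move.
- bot.release() and bot.close_gripper(effort=None): open the fingers fully, or close them until they stop; effort is the grip in N (None keeps the last).
- bot.dwell(seconds).
- kinematics.ik(position, orientation): joint angles nearest the present ones, or None.
- viewer.snapshot(name): name is "side" or "top"; returns a dict with "color" (384x512x3 uint8, red, green, blue), "z_map" (384x512 float32, m along the optical axis (not along the pixel's ray), 0 where there is no reading), "camera_matrix" (3x3 intrinsics, pixels), "T" (4x4, takes a point from camera to world coordinates). Camera axes: x right, y down, z forward; pixel columns grow to the right and rows downward; lengths in m; the calibration is good to about 2 mm. A picture is of the moment at which its call begins.
A pose or a line that the arm cannot do raises bot.IKError and nothing moves.
- bot.close_job(): hands the job in, once; it reports no verdict.
Readings, each from a call of its own:
- bot.get_clock(): time.
- bot.get_joint_positions(): joint angles.
- bot.get_qvel(): joint speeds.
- bot.get_joint_torque(): joint torques, N m.
- bot.get_tool_pos(): TCP position.
- bot.get_orientation(): TCP orientation.
- bot.get_ft_force(): force on the tool from outside, world axes, zero at the start.
- bot.get_ft_torque(): the same for the moment, N m.
- bot.get_width(): opening from 0.0 (shut) to 1.0 (fully open).
Only numpy, scipy, OpenCV 4.12 (cv2) and the standard library are available. Lean on these libraries where they do the work, as an engineer would, in place of code of your own. Each camera call takes 0.05 s, during which the arm holds its last target. There are 200 camera calls.

### The job

Press the closed tray of the white loading dock so that its push latch lets go and the tray springs out, then set the petri dish flat in the round recess of the tray without dropping it. Push the tray home again until the latch catches and holds it in with the dish inside; press gently, easing off as soon as the resistance turns stiff, and leave the things standing around alone.

Things in the scene. Friction and masses are not known exactly. Their poses are not given: they have to be found in the camera images.
- dock: White loading dock fixed to the bench, about 144 x 140 x 66 mm high. Origin: centre of its underside, on the bench; x points from its open front to its back (within 0.2 rad of straight away from the robot), z up. Front face at x = -70 mm. A spring tray slides out of it along -x, held by a push-push latch: a full push on the latched tray releases it, a full push on the released tray latches it.
- tray (a joint): Tray travel in m: 0.001 to 0.008 latched in (differs from dock to dock), 0.085 sprung out. A full push goes about 11 to 13 mm further in than the latched place, to a stiff stop; a push that ends short of the stop may not work the latch. Then let go: the tray springs out by itself in about 1 s (keep clear), or, if it came from outside, moves back those mm and stays. One more push releases it again.
- tray_front (a point): Centre of the face to push: the tray's upright front plate, facing the robot, 116 mm wide, from 10 to 52 mm above the bench, blue pad in its middle; 17 to 24 mm before the dock's front when latched. Axes as the dock. Spring resistance 1.5 N (out) to 4 N (in), 1 N more at 50 mm/s, 6 N just before the stop; there it climbs steeply, 8 N or more per mm. More than 18 N damages the tray.
- tray_seat (a point): Centre of the floor of the tray's round recess, 20 mm above the bench and 58 mm behind the tray's front face. The recess is 67 mm across and 4 mm deep, so 11 mm of a seated dish stands above the level grey plate around it (24 mm above the bench); fingers lower on the dish would strike the plate. Clear of the dock for loading only when the tray is out. Moves with the tray. Axes as the dock.
- dish: Clear closed petri dish, 60 mm across, 15 mm high, loose and light (12 to 30 g), lying flat on the bench to the left. Origin at the centre of its underside. Grasp across its 60 mm.
- bottle: Brown bottle with a blue cap, 45 mm across, 80 mm high, standing loose to the right of the dock. Origin at the centre of its underside. To be left alone.
- glue: Red and white glue stick, 26 mm across, 84 mm high, standing loose beyond the dish. Origin at the centre of its underside. To be left alone.
- beaker: Glass beaker, 54 mm across, 68 mm high, standing loose to the left of the dish. Origin at the centre of its underside. To be left alone.

How it is judged:
On the way, in this order (a step that is already met when the one before it is completed fails the run):
1. the latch is released and the tray has sprung out at least 75 mm (value of joint tray above 0.075 m), for 0.2 s.
2. the dish lies flat in the recess of the open tray, let go (value of joint tray above 0.06 m and horizontal distance between dish and tray_seat below 0.006 m and z of dish in the frame of tray_seat below 0.0025 m and angle between dish's own z axis and vertical below 0.06 rad and contact force between the fingers and dish below 0.05 N), for 0.2 s.
At the end, for the whole second after the job is handed in: The tray stays latched in by itself (no more than 10 mm out by its reading) and the dish lies at rest and flat in the tray's recess, within 6 mm of its centre (value of joint tray between -0.003 and 0.01 m and horizontal distance between dish and tray_seat below 0.006 m and z of dish in the frame of tray_seat below 0.0025 m and angle between dish's own z axis and vertical below 0.06 rad and linear speed of dish below 0.02 m/s); the robot touches nothing.
It fails at once if the tray is pushed with more than 18 N (contact force between any of the fingers, the arm and tray above 18 N).
It fails at once if the dish is dropped (falls free from more than about 12 mm) (linear speed of dish above 0.5 m/s and contact force between the fingers and dish below 0.05 N).
It fails at once if the bottle, the glue stick or the beaker is shifted by more than 20 mm or tipped (distance of any of bottle, glue, beaker from where it was at the start of the episode above 0.02 m or angle between any of bottle, glue, beaker's own z axis and vertical above 0.4 rad).
It also fails if it takes over 72 s, if anything falls off the work surface, if the arm or the gripper's body presses on something with over 40 N, if the wrist force passes 120 N, or if a joint passes its speed limit or range.

## Working session

There is one attempt and no reset: what is moved stays moved. The work goes in short steps, each a Python script; the robot and the scene stay as the last script left them, time stands still between calls to the robot, and variables do not carry over. Pictures are saved under pics/ and viewed, about 8 in all and at most 12, crops included, and the job is handed in when it is done.

```bash
mkdir -p pics; ls
cat > h.py <<'E'
import numpy as np, cv2
from station import bot, kinematics, viewer
def snap(n,fn=None):
    s=viewer.snapshot(n)
    if fn: cv2.imwrite('pics/'+fn,cv2.cvtColor(s['color'],cv2.COLOR_RGB2BGR))
    return s
def ray(s,u,v,z):
    d=np.linalg.inv(s['camera_matrix'])@[u,v,1]; T=s['T']; d=T[:3,:3]@d; o=T[:3,3]
    return o+d*(z-o[2])/d[2]
def cloud(s):
    z=s['z_map']; v,u=np.indices(z.shape); K=s['camera_matrix']
    p=np.stack([(u-K[0,2])/K[0,0]*z,(v-K[1,2])/K[1,1]*z,z],-1)
    return p@s['T'][:3,:3].T+s['T'][:3,3]
E
python3 - <<'E'
from h import *
for n in('top','side'):
    s=snap(n,n+'0.png'); np.savez(n+'0.npz',**s); print(n,s['T'].round(3).tolist(),s['camera_matrix'].round(1).tolist())
a=cv2.imread('pics/top0.png')
print(bot.get_clock(),bot.get_orientation(),bot.get_tool_pos(),bot.get_width())
E
```

```text
pics
top [[-0.011, -0.903, 0.429, -0.22], [-1.0, 0.013, 0.001, 0.076], [-0.007, -0.429, -0.903, 1.72], [0.0, 0.0, 0.0, 1.0]] [[481.4, 0.0, 260.5], [0.0, 481.4, 195.4], [0.0, 0.0, 1.0]]
side [[-0.882, -0.317, 0.349, 0.067], [-0.471, 0.576, -0.668, 1.016], [0.011, -0.754, -0.657, 1.005], [0.0, 0.0, 0.0, 1.0]] [[381.8, 0.0, 257.5], [0.0, 381.8, 191.9], [0.0, 0.0, 1.0]]
0.1 [ 0.55774963 -0.43419541  0.55903812  0.43343521] [0.12959522 0.50820012 0.23021319] 1.0025861059313814
```

View pics/top0.png

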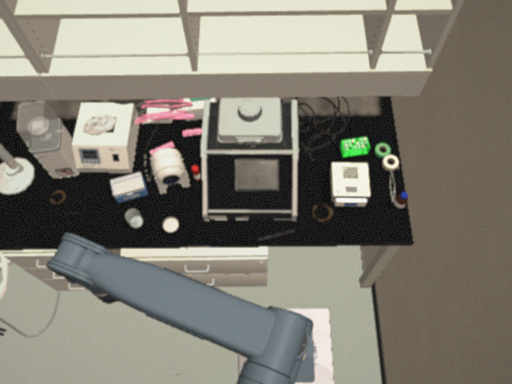

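View pics/side0.png

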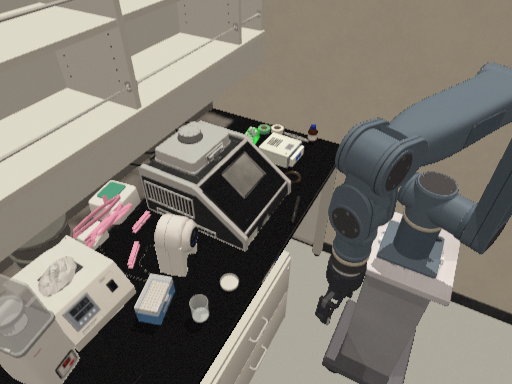

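The top view shows the dock near (350,183), the dish (171,225), beaker (134,217), glue stick (196,172) and bottle (402,197). The side view shows the dock at (283,150) and the dish at (229,282). Next I'll enlarge the crops for measuring.

Run:
```python
from h import *
a=cv2.imread('pics/top0.png');b=cv2.imread('pics/side0.png')
A=cv2.resize(a[150:220,310:415],None,fx=5,fy=5,interpolation=2)   # 525x350
B=cv2.resize(b[125:175,250:325],None,fx=5,fy=5,interpolation=2)  #375x250
C=cv2.resize(a[155:250,115:215],None,fx=2.5,fy=2.5,interpolation=2)
im=np.zeros((600,800,3),np.uint8); im[:350,:525]=A; im[350:600,:375]=B; im[350:587,400:650]=C
cv2.imwrite('pics/crop.png',im)
s=dict(np.load('top0.npz')); P=cloud(s); hsv=cv2.cvtColor(s['color'],cv2.COLOR_RGB2HSV)
# dish: bright unsaturated blob
for name,sl,zt in(('dish',(slice(210,240),slice(155,188)),.015),):
    m=np.zeros(hsv.shape[:2],np.uint8); m[sl]=((hsv[sl][...,2]>110)).astype(np.uint8)
    n,l,st,c=cv2.connectedComponentsWithStats(m); k=1+st[1:,4].argmax(); print(name,st[k],c[k],ray(s,*c[k],.01))
for u,v in((171,225),(134,213),(196,172),(402,195),(350,178),(350,170),(350,188),(350,200),(350,204)): print((u,v),P[v,u].round(3))
# dock top
m=(abs(P[...,2]-.066)<.006); m[:,:320]=0;m[:,380:]=0;m[:150]=0;m[215:]=0
u8=m.astype(np.uint8); n,l,st,c=cv2.connectedComponentsWithStats(u8);k=1+st[1:,4].argmax()
ct=max(cv2.findContours((l==k).astype(np.uint8),0,1)[0],key=cv2.contourArea)
q=cv2.boxPoints(cv2.minAreaRect(np.array([ray(s,*p[0],.066)[:2]*1000 for p in ct],np.float32))); print(st[k],q, P[l==k][:,2].mean())
```

```text
Traceback (most recent call last):
ValueError: could not broadcast input array from shape (238,250,3) into shape (237,250,3)
```

```bash
cat > m.py <<'E'
from h import *
a=cv2.imread('pics/top0.png');b=cv2.imread('pics/side0.png')
A=cv2.resize(a[150:220,310:415],None,fx=5,fy=5,interpolation=2)   # 525x350
B=cv2.resize(b[125:175,250:325],None,fx=5,fy=5,interpolation=2)  #375x250
C=cv2.resize(a[155:250,115:215],(250,237),interpolation=2)
im=np.zeros((600,800,3),np.uint8); im[:350,:525]=A; im[350:600,:375]=B; im[350:587,400:650]=C
cv2.imwrite('pics/crop.png',im)
s=dict(np.load('top0.npz')); P=cloud(s); hsv=cv2.cvtColor(s['color'],cv2.COLOR_RGB2HSV)
sl=(slice(210,240),slice(155,188))
m=np.zeros(hsv.shape[:2],np.uint8); m[sl]=((hsv[sl][...,2]>110)).astype(np.uint8)
n,l,st,c=cv2.connectedComponentsWithStats(m); k=1+st[1:,4].argmax(); print('dish',st[k],c[k],ray(s,*c[k],.01))
for u,v in((171,225),(134,213),(196,172),(402,195),(350,178),(350,170),(350,188),(350,200),(350,204)): print((u,v),P[v,u].round(3))
m=(abs(P[...,2]-.066)<.006); m[:,:320]=0;m[:,380:]=0;m[:150]=0;m[215:]=0
n,l,st,c=cv2.connectedComponentsWithStats(m.astype(np.uint8));k=1+st[1:,4].argmax()
ct=max(cv2.findContours((l==k).astype(np.uint8),0,1)[0],key=cv2.contourArea)
q=cv2.boxPoints(cv2.minAreaRect(np.array([ray(s,*p[0],.066)[:2]*1000 for p in ct],np.float32))); print(st[k],q, P[l==k][:,2].mean())
E
python3 m.py
```

```text
dish [163 217  16  16 204] [170.3627451 224.3627451] [0.47478259 0.42457546 0.01      ]
(171, 225) [0.47  0.421 0.015]
(134, 213) [0.514 0.562 0.033]
(196, 172) [0.664 0.326 0.078]
(402, 195) [ 0.553 -0.455  0.08 ]
(350, 178) [ 0.636 -0.269  0.065]
(350, 170) [ 0.666 -0.27   0.074]
(350, 188) [ 0.591 -0.264  0.068]
(350, 200) [ 0.55  -0.264  0.049]
(350, 204) [ 0.546 -0.268  0.02 ]
[ 332  163   38   35 1004] [[ 551.7343  -336.70624]
 [ 700.73346 -340.64862]
 [ 704.4257  -201.10382]
 [ 555.4266  -197.16144]] 0.06669579242777314
```

View pics/crop.png

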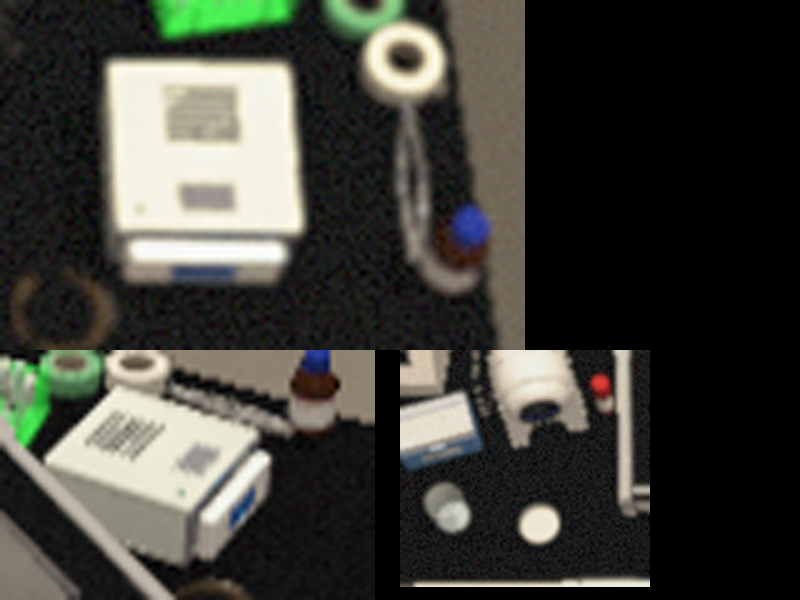

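The crop shows the dock roof corners at crop (104,62), (293,62), (115,233), (303,233). The tray plate's top front edge runs (125,268)–(287,268), with the blue pad at (205,272). The dish and beaker both stand clear.

```bash
cat >> m.py <<'E'
print('----')
f=lambda x,y,z:ray(s,310+(x-2)/5,150+(y-2)/5,z)[:2].round(4)
for c in((104,62),(293,62),(115,233),(303,233)): print('roof',f(*c,.066))
for c in((125,268),(287,268),(125,242),(287,242)): print('plate',f(*c,.052))
rgb=s['color'].astype(int); blue=(rgb[...,2]-rgb[...,0]>40); blue[:,:338]=0; blue[:,365:]=0; blue[:195]=0; blue[212:]=0
v,u=np.nonzero(blue); print('pad',u.mean(),v.mean(),ray(s,u.mean(),v.mean(),.031), [P[a,b].round(3).tolist() for a,b in zip(v,u)][::4])
m=(P[...,2]>.1)&(P[...,1]>-.2)&(P[...,1]<.32)&(P[...,0]>.3)&(s['z_map']>0)&(P[...,2]<.6)&(np.indices(m.shape)[0]<240)
print('tall minx',np.percentile(P[m][:,0],[0,1,5]),P[m][:,2].max())
t=dict(np.load('side0.npz')); h2=cv2.cvtColor(t['color'],cv2.COLOR_RGB2HSV)
mm=np.zeros(h2.shape[:2],np.uint8); mm[268:296,214:245]=h2[268:296,214:245,2]>110
n,l,st,c=cv2.connectedComponentsWithStats(mm);k=1+st[1:,4].argmax();print('dish side',st[k],c[k],ray(t,*c[k],.01),ray(t,*c[k],.015))
from scipy.spatial.transform import Rotation as R
q=bot.get_orientation(); print(R.from_quat(q,scalar_first=True).as_matrix().round(2))
E
python3 m.py | sed '1,/----/d'
```

```text
roof [ 0.7074 -0.1983]
roof [ 0.7052 -0.3465]
roof [ 0.5587 -0.1957]
roof [ 0.5567 -0.3382]
plate [ 0.5358 -0.2034]
plate [ 0.534  -0.3264]
plate [ 0.5576 -0.205 ]
plate [ 0.5558 -0.3287]
pad 350.5 204.0 [ 0.54105249 -0.26771068  0.031     ] [[0.542, -0.251, 0.029], [0.546, -0.268, 0.02], [0.54, -0.281, 0.032]]
tall minx [0.50539507 0.53393149 0.56329607] 0.5998381397361203
dish side [220 273  19  18 267] [228.87265918 281.47191011] [0.47368102 0.42254325 0.01      ] [0.47163992 0.42552648 0.015     ]
[[-0.   -0.97  0.25]
 [-0.    0.25  0.97]
 [-1.    0.   -0.  ]]
```

```bash
cat >> h.py <<'E'
from scipy.spatial.transform import Rotation as R
YAW=-.025
X=np.array([np.cos(YAW),np.sin(YAW),0]); Y=np.array([-X[1],X[0],0])
def ori(yaw=YAW):  # tool x down, jaws along dock y rotated
    z=np.array([-np.sin(yaw),np.cos(yaw),0]); x=np.array([0,0,-1.])
    return R.from_matrix(np.c_[x,np.cross(z,x),z]).as_quat(scalar_first=True)
def st(*a): print(*a,'t',round(bot.get_clock(),2),'p',np.round(bot.get_tool_pos(),4),'F',np.round(bot.get_ft_force(),2),'w',round(bot.get_width(),3))
def push(face):   # face: expected face centre xy
    p=np.r_[face,.028]
    bot.move_linear(p-X*.030,v=.1)
    r=bot.move_linear(p+X*.03,v=.03,until_force=1.5); st('contact',r)
    c=np.array(bot.get_tool_pos()); bot.move_linear(c-X*.004,v=.03); st('backed')
    return c
E
python3 - <<'E'
from h import *
bot.close_gripper(20)
bot.reach([.30,.25,.25],ori()); bot.reach([.40,-.15,.22],ori())
f=np.array([.536,-.2665])
bot.reach(np.r_[f,.1]-X*.06,ori()); bot.move_linear(np.r_[f,.028]-X*.05,v=.2); st('pre')
c=push(f)
r=bot.move_linear(c+X*.026,v=.01,until_force=9); st('stop',r)
b=np.array(bot.get_tool_pos()); bot.move_linear(b-X*.15,v=.22); st('back')
bot.dwell(.5)
np.savez('top1.npz',**snap('top','top1.png')); np.savez('side1.npz',**snap('side','side1.png'))
a=cv2.imread('pics/top1.png')[140:230,310:410];b=cv2.imread('pics/side1.png')[120:190,235:335]
cv2.imwrite('pics/c1.png',np.vstack([cv2.resize(a,(400,360),interpolation=2),cv2.resize(b,(400,240),interpolation=2)]))
E
```

```text
pre t 4.85 p [ 0.4865 -0.265   0.0296] F [ 0.04 -0.34 -0.11] w -0.002
contact True t 6.19 p [ 0.5299 -0.2661  0.0273] F [ 0.16 -0.26 -0.99] w -0.003
backed t 6.45 p [ 0.5254 -0.2658  0.0269] F [1.1  0.14 0.01] w 0.001
stop True t 8.23 p [ 0.5419 -0.2664  0.0267] F [-3.54 -0.86  2.38] w -0.003
back t 9.06 p [ 0.3934 -0.2631  0.027 ] F [0.31 0.38 0.31] w 0.0
```

View pics/c1.png

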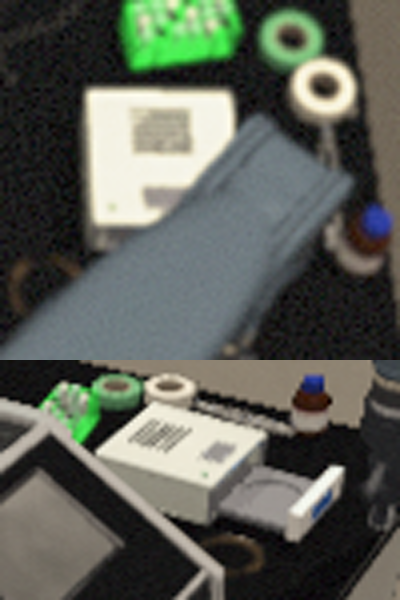

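The side crop shows the tray sprung out, with the recess at crop (270,488). The top view is blocked by the arm, so I'll photograph the tray from over the dish. Next is the dish: one centring squeeze along x, then the grasp along y.

Run:
```python
from h import *
d=np.array([.4735,.4235])
bot.move_linear([.39,-.26,.2],v=.25); bot.reach([.30,.25,.25],ori())
bot.release()
ox=ori(-np.pi/2); 
if kinematics.ik(np.r_[d,.06],ox) is None: ox=ori(np.pi/2)
bot.reach(np.r_[d,.06],ox); bot.move_linear(np.r_[d,.002],v=.08); st('down')
bot.close_gripper(20); st('centred x'); bot.release(); bot.move_linear(np.r_[d,.06],v=.12)
bot.reach(np.r_[d,.06],ori()); bot.move_linear(np.r_[d,.002],v=.08); st('down2')
bot.close_gripper(25); st('grip'); bot.move_linear(np.r_[d,.09],v=.1); st('lift')
np.savez('top2.npz',**snap('top','top2.png')); np.savez('side2.npz',**snap('side','side2.png'))
a=cv2.imread('pics/top2.png')[140:230,310:410];b=cv2.imread('pics/side2.png')[120:190,235:335];c=cv2.imread('pics/side2.png')[230:300,180:280]
f=lambda i,w,h:cv2.resize(i,(w,h),interpolation=2)
cv2.imwrite('pics/c2.png',np.hstack([f(a,400,360),np.vstack([f(b,400,280),f(c,400,280)])[:360]]) if 0 else np.vstack([np.hstack([f(a,400,360),f(b,400,360)]),np.hstack([f(c,343,240),np.zeros((240,457,3),np.uint8)])]))
```

```text
down t 15.5 p [0.4738 0.4237 0.0024] F [0.05 0.34 0.32] w 1.0
centred x t 15.87 p [0.4743 0.4241 0.0033] F [-0.33 -0.04  4.02] w 0.694
down2 t 19.14 p [0.4738 0.4237 0.0024] F [-0.46  0.31 -0.03] w 0.999
grip t 19.51 p [0.4743 0.4241 0.0033] F [-0.02  0.04  2.67] w 0.689
lift t 20.54 p [0.4729 0.4231 0.0889] F [-0.35 -0.6  -0.9 ] w 0.686
```

View pics/c2.png

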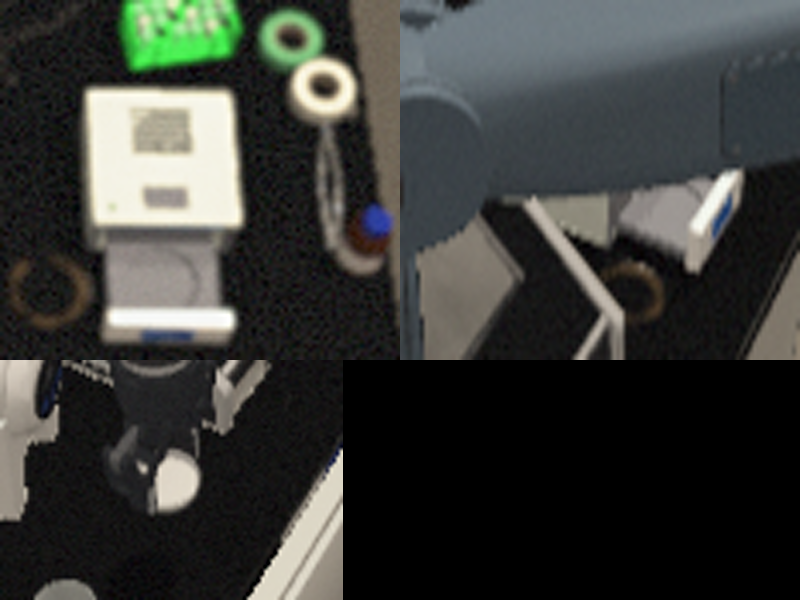

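The dish is held: third crop, (178,480). The top crop shows the tray open, with the recess arc at about (195,283) and the plate's top strip at (104–236, 308–330). I'll measure the tray more closely.

Run:
```python
from h import *
s=dict(np.load('top2.npz')); c=s['color']
x0,y0,k=328,195,16
a=c[y0:y0+33,x0:x0+46]
g=cv2.resize(cv2.cvtColor(a,cv2.COLOR_RGB2GRAY),None,fx=k,fy=k,interpolation=cv2.INTER_CUBIC).astype(float)
e=np.clip((g-80)*2.2,0,255).astype(np.uint8); e=cv2.cvtColor(e,cv2.COLOR_GRAY2BGR)
def proj(p):
    q=np.linalg.inv(s['T'])@np.r_[p,1]; q=s['camera_matrix']@q[:3]; q=q[:2]/q[2]; return tuple(int(v) for v in ((q-[x0,y0]+.5)*k-.5).round())
F=[.5577,-.2675]  # dock front centre guess
seat=np.r_[F,0]-X*.043
for zz,col in((.024,(0,0,255)),):
    for t in np.linspace(0,6.28,40): cv2.circle(e,proj(seat+[0,0,zz]+.0335*(np.cos(t)*X+np.sin(t)*Y)),1,col,-1)
for sg in(-1,1): cv2.circle(e,proj(seat-.058*X+sg*.058*Y+[0,0,.052]),4,(0,255,0),-1)
print('seat guess',seat); cv2.imwrite('pics/c3.png',e); print(e.shape)
w=np.zeros(c.shape[:2],np.uint8); w[212:226,330:375]=(c[212:226,330:375].min(-1)>185)
v,u=np.nonzero(w); print('strip',u.min(),u.max(),v.min(),v.max(),u.mean(),v.mean(),ray(s,u.mean(),v.mean(),.052))
```

```text
seat guess [ 0.51471344 -0.26642511  0.        ]
(528, 736, 3)
strip 337 367 217 221 352.0134228187919 219.0268456375839 [ 0.46981207 -0.26345954  0.052     ]
```

View pics/c3.png

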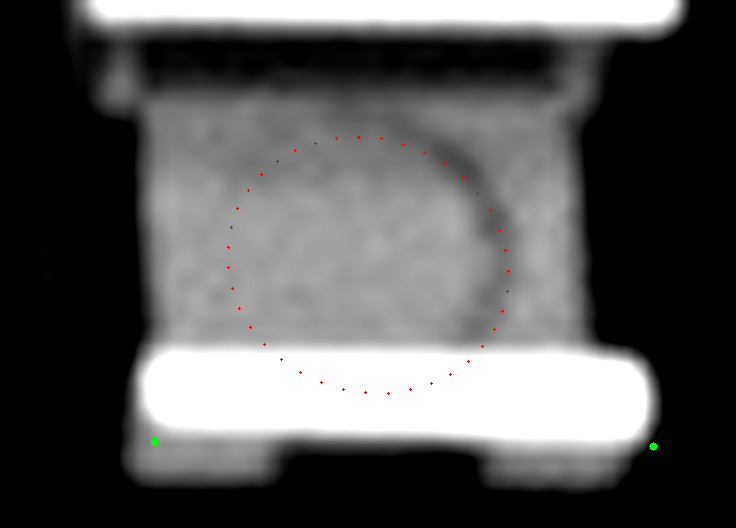

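The projected guess matches to about 0.5 px. The recess sits slightly up and left of it, so the seat is at about (0.516, -0.2655). I'll carry the dish over and lower it under force guard.

Run:
```python
from h import *
s=np.array([.516,-.2655])
bot.move_linear([.4735,.4235,.2],v=.2); bot.reach([.30,.25,.25],ori()); bot.reach([.40,-.15,.22],ori())
bot.reach(np.r_[s,.14],ori()); bot.move_linear(np.r_[s,.05],v=.1); bot.dwell(.2); st('hover')
r=bot.move_linear(np.r_[s,.0225],v=.015,until_force=2); st('down',r)
bot.dwell(.2); st('rest')
i=snap('side','side3.png'); a=cv2.imread('pics/side3.png')[110:190,235:345]
cv2.imwrite('pics/c4.png',cv2.resize(a,None,fx=7,fy=7,interpolation=2))
```

```text
hover t 25.86 p [ 0.5166 -0.2659  0.051 ] F [-0.22 -0.07  0.06] w 0.691
down True t 27.52 p [ 0.516  -0.2655  0.0232] F [-0.78 -0.44  4.85] w 0.689
rest t 27.72 p [ 0.516  -0.2655  0.0232] F [-0.05 -0.49  5.18] w 0.693
```

View pics/c4.png

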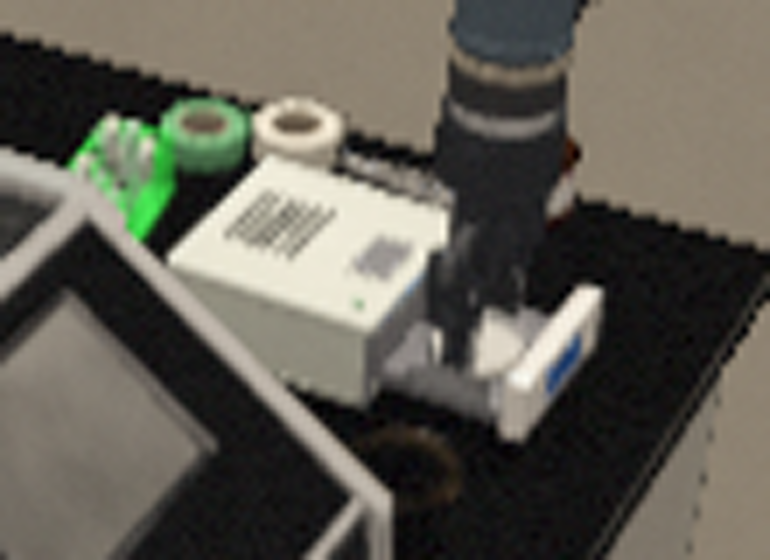

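The dish went down to TCP z = 0.0232, which is the seated height (4 mm below the rim). The picture shows the dish at (495,340) behind the front plate. I'll release it and check.

Run:
```python
from h import *
bot.release(); st('open'); bot.dwell(.2)
bot.move_linear([.516,-.2655,.15],v=.1)
bot.close_gripper(20)
f=np.array([.458,-.264])
bot.reach(np.r_[f,.12]-X*.065,ori()); bot.move_linear(np.r_[f,.028]-X*.06,v=.15); st('pre')
i=snap('side','side4.png'); np.savez('side4.npz',**i); a=cv2.imread('pics/side4.png')[130:175,275:325]
cv2.imwrite('pics/c5.png',cv2.resize(a,None,fx=12,fy=12,interpolation=2))
s=i; t=dict(np.load('side1.npz'))
P=cloud(s); m=(abs(P[...,2]-.035)<.004)&(abs(P[...,0]-.516)<.05)&(abs(P[...,1]+.2655)<.05); print('dish top',m.sum(),P[m].mean(0),P[m].std(0))
```

```text
open t 28.15 p [ 0.5144 -0.2645  0.021 ] F [-0.06 -0.07 -0.18] w 1.003
pre t 31.89 p [ 0.399  -0.263   0.0288] F [0.43 0.18 0.3 ] w -0.005
dish top 91 [ 0.51669516 -0.26272729  0.03537863] [0.01581887 0.01686144 0.00196524]
```

View pics/c5.png

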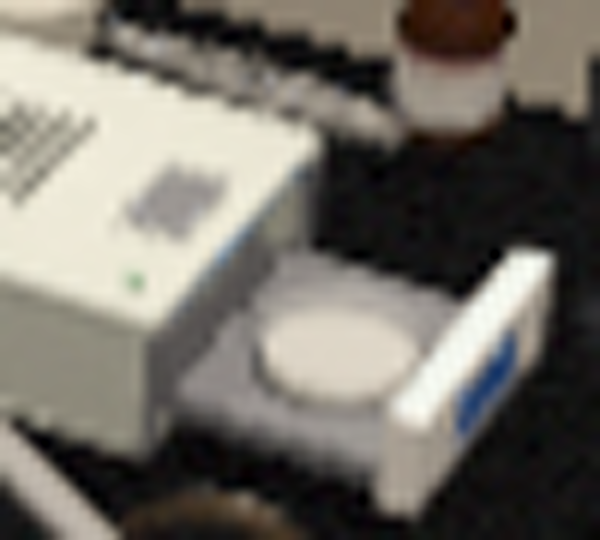

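The dish lies flat in the recess at crop (340,350), with its top at z = 0.035. Now I'll push the tray home.

Run:
```python
from h import *
e=np.array([.5419,-.2664,.028]) # known stop pose
r=bot.move_linear(e-X*.112,v=.08,until_force=6); st('near',r)
r=bot.move_linear(e-X*.010,v=.035,until_force=8); st('nearly in',r)
F=np.mean([bot.get_ft_force() for _ in range(10) if bot.dwell(.02) is None],0); print(F)
th=max(3.5,9.5+F[0]); r=bot.move_linear(e+X*.008,v=.01,until_force=th); st('stop',r,th)
b=np.array(bot.get_tool_pos()); bot.move_linear(b-X*.03,v=.04); bot.move_linear(b-X*.15,v=.15); st('back'); bot.dwell(.5)
i=snap('side','side5.png'); np.savez('side5.npz',**i); a=cv2.imread('pics/side5.png')[120:180,235:335]
cv2.imwrite('pics/c6.png',cv2.resize(a,None,fx=7,fy=7,interpolation=2))
```

```text
near False t 32.49 p [ 0.4301 -0.2636  0.0282] F [0.06 0.25 0.35] w 0.004
nearly in False t 35.56 p [ 0.532  -0.2661  0.0279] F [-5.03 -1.51  0.81] w -0.004
nan
  return _methods._mean(a, axis=axis, dtype=dtype,
  ret = ret.dtype.type(ret / rcount)
Traceback (most recent call last):
IndexError: invalid index to scalar variable.
```

`dwell` doesn't return None, so my averaging filter came out empty and the script stopped. The arm is still holding the tray 10 mm short of the stop, so I'll continue from there.

Run:
```python
from h import *
e=np.array([.5419,-.2664,.028])
L=[]
for _ in range(10): bot.dwell(.02); L.append(bot.get_ft_force())
F=np.mean(L,0); print(F)
th=max(3.5,9.5+F[0]); r=bot.move_linear(e+X*.008,v=.01,until_force=th); st('stop',r,th)
b=np.array(bot.get_tool_pos()); bot.move_linear(b-X*.03,v=.04); bot.move_linear(b-X*.15,v=.15); st('back'); bot.dwell(.5)
i=snap('side','side5.png'); np.savez('side5.npz',**i); a=cv2.imread('pics/side5.png')[120:180,235:335]
cv2.imwrite('pics/c6.png',cv2.resize(a,None,fx=7,fy=7,interpolation=2))
```

```text
[-3.78147405 -2.49631732  0.30440804]
stop True 5.718525947257544 t 37.08 p [ 0.5411 -0.2664  0.0273] F [-4.07 -0.43  2.44] w 0.002
back t 38.89 p [ 0.392  -0.263   0.0276] F [-0.18  0.23 -0.06] w 0.003
```

View pics/c6.png

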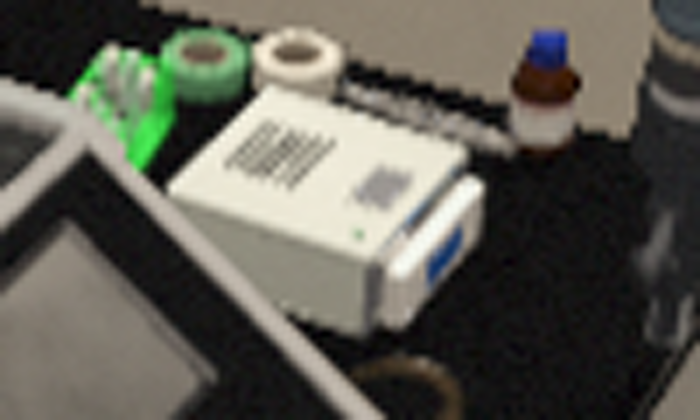

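The tray looks closed, with the front plate at crop (430,250). I'll compare it numerically with the initial view, then hand in.

Run:
```python
from h import *
def pad(s):
    c=s['color'].astype(int); m=(c[...,2]-c[...,0]>40); m[:140]=0; m[175:]=0; m[:,:285]=0; m[:,310:]=0
    v,u=np.nonzero(m); return len(u),u.mean().round(2),v.mean().round(2),ray(s,u.mean(),v.mean(),.031).round(4)
print(pad(dict(np.load('side0.npz')))); print(pad(dict(np.load('side5.npz')))); bot.dwell(1); print(pad(snap('side')))
st('end'); bot.close_job()
```

```text
(13, np.float64(298.0), np.float64(156.0), array([ 0.5422, -0.2703,  0.031 ]))
(13, np.float64(298.0), np.float64(156.0), array([ 0.5422, -0.2703,  0.031 ]))
(13, np.float64(298.0), np.float64(156.0), array([ 0.5422, -0.2703,  0.031 ]))
end t 40.49 p [ 0.3912 -0.2626  0.0273] F [-0.33  0.11 -0.67] w -0.002
the job is handed in; nothing more can be done
```

I pressed the tray until it sprang out, set the petri dish flat in the recess, pushed the tray home and handed the job in at 40.5 s; no verdict is reported.

- **Latch:** the blue pad is at the same pixel (298, 156) as in the starting picture, and was still there more than 2.5 s after I let go. The arm is about 15 cm clear of the tray.
- **Pushing force:** I stopped both full pushes at about 9 to 9.5 N, well under the 18 N limit. The wrist readings wander by about 1 N.
- **Dish:** before I closed the tray, its top was at z = 0.035 m and it looked flat in the recess. The camera centre was about 3 mm from where I set it down. That view is partly blocked, so it is a rough check. Once the tray is shut the dish can't be seen, so I couldn't check it in the end position.
- **Other things:** the bottle looked unmoved in the last picture. I kept clear of the glue stick and beaker but took no final measurement of any of the three.
- **Script error:** a script stopped mid-push when my force-averaging line failed. The arm held the tray 10 mm short of the stop, and I finished the push from there.

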